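# Make up two slide-staining kits

## Task

Make up two staining kits from the stock on the bench: the green tray gets the red and white carton, the blue bottle and the small pale yellow bottle; the orange tray gets the small square white carton and the red bottle. Put each thing right way up and fully down in the pocket made for it (bottles in the round pockets, the wider bottle in the wider one, cartons flat in the rectangular ones). Keep the bottles upright on the way and leave the brown bottle where it stands.

Things in the scene. Friction and masses are not known exactly. Their poses are not given: they have to be found in the camera images.
- lancet_carton: Red and white rectangular carton (lancets), 38 mm (its x) by 62 mm (its y), 34 mm high, closed and rigid, about 0.05 kg, loose, lying flat. Origin: centre of the underside, z up.
- cover_glass_carton: Small square white carton with a dark green band on top (cover glasses), 36 x 36 mm, 16 mm high, closed and rigid, about 0.03 kg, loose, lying flat. Origin: centre of the underside, z up.
- blue_bottle: Dark blue dropper bottle with a black cap; round body 44 mm in diameter from the underside up to 76 mm, narrower cap 27 mm in diameter above it up to 94 mm, then a thin soft dropper bulb to 119 mm (cannot be gripped). About 0.055 kg, loose, stands upright at the start. Origin: centre of the underside, z up along the bottle.
- red_bottle: Red dropper bottle with a white cap; round body 36 mm in diameter from the underside up to 66 mm, narrower cap 22 mm in diameter above it up to 84 mm, then a thin soft dropper bulb to 109 mm (cannot be gripped). About 0.055 kg, loose, stands upright at the start. Origin: centre of the underside, z up along the bottle.
- oil_bottle: Smallest dropper bottle, pale yellow with a black cap; round body 28 mm in diameter from the underside up to 50 mm, narrower cap 17 mm in diameter above it up to 68 mm, then a thin soft dropper bulb to 93 mm (cannot be gripped). About 0.055 kg, loose, stands upright at the start. Origin: centre of the underside, z up along the bottle.
- brown_bottle: Brown (amber) dropper bottle with a white cap; round body 42 mm in diameter from the underside up to 70 mm, narrower cap 26 mm in diameter above it up to 88 mm, then a thin soft dropper bulb to 113 mm (cannot be gripped). About 0.055 kg, loose, stands upright at the start. Origin: centre of the underside, z up along the bottle. A bystander that belongs to no kit; leave it standing where it is.
- green_tray: Green kit tray, fixed, 94 mm (x) by 194 mm (y), 9 mm high; pocket floors 3 mm above the bench, about 8 mm of play round each thing. Origin: centre of underside, z up. Pockets in the tray frame, at x = 0: y = +59 mm round, 60 mm wide (blue bottle); y = -8 mm rectangular, 78 mm in x by 54 mm in y (red and white carton, long side along tray x); y = -67 mm round, 44 mm wide (small yellow bottle).
- orange_tray: Orange kit tray, fixed, 94 mm (x) by 150 mm (y), 9 mm high; pocket floors 3 mm above the bench, about 8 mm of play round each thing. Origin: centre of underside, z up. Pockets in the tray frame, at x = 0: y = +40 mm round, 52 mm wide (red bottle); y = -40 mm square, 52 x 52 mm (small square carton, sides parallel to the tray's).

How it is judged:
By the outcome, as a careful person would: the job done as asked, in the order asked, and still so for the second after the job is handed in, with the robot touching nothing.
It also fails if it takes over 120 s, if anything falls off the work surface, if the arm or the gripper's body presses on something with over 40 N, if the wrist force passes 120 N, or if a joint passes its speed limit or range.

## Robot

A 6-joint arm with a two-finger parallel gripper is mounted at the origin on a cart in front of the work surface, level with it; the furniture and walls round the work are solid. World frame = base frame: x ahead of the robot, y to its left, z up, the work surface at z = 0. Lengths are in m, angles in rad, forces in N, time in s.
With the tool pointing down it reaches from about 0.375 to 0.825 m from the base axis. Payload 5.5 kg.
Tool frame: the origin (TCP) lies midway between the tips of the shut fingers; the grasp point (between the pads) lies 19 mm behind it (manip.grip_point_offset is the distance from the TCP to the grasp point, in m); z points along the fingers, y is the line along which they close (so a half turn about z gives the same grasp; the last joint's range is limited). The gripper opens to 85 mm and grips with 20 to 120 N. Pads are 22 mm wide; open, the fingers measure 114 mm over their backs; the gripper's body (76 mm by 85 mm) begins 54 mm behind the grasp point. The pads swing forward as they close: fully open they stand 13 mm farther back than shut.
Start: joints at [1.206, 0.314, -0.047, 1.21, 0, 1.571], TCP at [0.214, 0.561, 0.193] pointing down, gripper open.
Joint ranges: [-2.67, 2.67], [-0.69, 1.73], [-1.03, 1.25], [-2.08, 2.16], [-1.42, 1.45], [-3.14, 3.14]. Speed limits (rad/s): [2.39, 2.39, 3.01, 3.14, 3.14, 3.14].

## Interface

Orientations are given as [roll, pitch, yaw] about the fixed x, y, z axes, in that order (R = Rz(yaw) Ry(pitch) Rx(roll)).
In Python, from rig import manip gives the robot as it stands.
- The arm moves only by the shell command python3 -m pendant 'ROWS'. ROWS is JSON, a list of rows, each an object with "travel": the shift along the tool's x, y, z in units of 25 mm (1.0 is 25 mm), a list of three; "dr": the turn, a rotation vector about the tool's x, y, z in degrees, a list of three; "claw": the opening, from 0 (shut) to 1 (fully open). In form: [{"travel": [tx, ty, tz], "dr": [rx, ry, rz], "claw": claw}, ...]. A call has 1 to 12 rows; each row is the pose to reach, as a shift and turn from the pose commanded when the call began, along the tool's axes at that moment; what a row does not reach only later rows make up. A row lasts 1/8 s, in which the tool goes at most 62.5 mm and 10.7 degrees, less where a joint would pass 70% of its speed; a pose out of reach is approached as far as the arm can. A call with a gripper value outside its range is refused whole. The fingers move at their own pace and stop on an object; the grip force is fixed at half the most. Time passes only in rows, so rows that repeat a pose let the fingers close. It gives the time, the measured TCP pose, the force, the opening and the grip force at its end, in the units of the state.
- manip.observe(): the state, without advancing time (a new reading comes with each control period).
- manip.capture(name): name is "scene" or "top" or "wrist"; returns the picture (384x512x3 uint8, blue, green, red); there is no depth.
- manip.calibration(name): a dict with "mtx" (3x3 intrinsics, pixels), "dist_coeffs" ([k1, k2, p1, p2, k3] as OpenCV has them; the pictures are not rectified), "position" and "rotation" of the camera in the world. Camera axes: x right, y up, looking along -z (the intrinsics and any distortion apply to the point x, -y, -z); pixel columns grow to the right and rows downward; lengths in m; the calibration is good to about 2 mm. A picture is of the moment at which its call begins: read the wrist's pose just before it. calibration takes no time and is no camera call; for the wrist camera it gives the pose at the moment of the call.
- manip.sign_off(): hands the job in; it is judged then, once.
Trained networks look in the newest picture that a camera, given by its name, has taken for a name from the list of things; names that differ only in an ending like _2 or _b are one class to them, and where a whole thing is asked for, a point or a joint stands for the part that bears it (a point fixed in the world has none). Each returns a list of dicts, best first, with "confidence" (0 to 1); they miss things now and then, are a little off and sometimes report something else, mostly with a low value. They report only what shows in the picture. A call takes as long as a camera call.
- manip.regions_of(camera, target): "mask" (384x512 bool, what is visible of it) and "pixel" ([column, row] in pixels, amid what is visible of it).
- manip.landmark_of(camera, target): "pixel" ([column, row] in pixels: a listed point, or the origin of a listed thing).
The state is a dict: "t": time; "qpos": joint angles; "dq": joint speeds; "joint_efforts": joint torques, N m; "tcp_pos": TCP position; "orientation": TCP orientation; "contact_force": force on the tool from outside, world axes, zero at the start; "moment": the same for the moment, N m; "grip_width": finger opening in m; "grip_force": force on a finger pad.
Only numpy, scipy, OpenCV 4.12 (cv2) and the standard library are available. Lean on these libraries where they do the work, as an engineer would, in place of code of your own. Each camera call takes 0.05 s, during which the arm holds its last target. There are 200 camera calls.

## Working session

There is one attempt and no reset: what is moved stays moved. The work goes in short steps, Python scripts to look and compute and a shell command to move; the robot and the scene stay as the last step left them, time stands still between calls to the robot, and variables do not carry over. Pictures are saved under pics/ and viewed, at most 17 in all, crops included, and the job is handed in when it is done.

```bash
mkdir -p pics; ls; python3 - <<'E'
from rig import manip
import cv2,numpy as np
s=manip.observe(); print({k:np.round(v,3).tolist() for k,v in s.items()})
for c in("scene","top"):
    im=manip.capture(c); cv2.imwrite(f"pics/{c}0.png",im)
    k=manip.calibration(c); print(c,k)
    for n in "lancet_carton cover_glass_carton blue_bottle red_bottle oil_bottle brown_bottle green_tray orange_tray".split():
        print(n,[(np.round(r["pixel"],1).tolist(),round(r["confidence"],2)) for r in manip.landmark_of(c,n)][:3])
E
```

```text
pics
{'t': 0.0, 'qpos': [1.206, 0.314, -0.048, 1.21, 0.0, 1.571], 'dq': [0.001, 0.0, 0.0, 0.0, -0.001, -0.0], 'joint_efforts': [0.001, -53.959, 33.975, 0.019, 0.0, 0.0], 'tcp_pos': [0.214, 0.56, 0.192], 'orientation': [-3.14, -0.0, 2.777], 'contact_force': [-0.627, 0.14, 0.802], 'moment': [0.016, -0.005, 0.012], 'grip_force': 0.0, 'grip_width': 0.086}
scene {'mtx': array([[490.0611953 ,   0.        , 242.36328638],
       [  0.        , 490.0611953 , 193.92397119],
       [  0.        ,   0.        ,   1.        ]]), 'dist_coeffs': array([-0.20086473,  0.        ,  0.        ,  0.        ,  0.        ]), 'position': array([-0.17265549,  0.8116904 ,  0.48642684]), 'rotation': array([ 1.1170225 , -0.00849961, -2.30196438])}
lancet_carton [([276.1, 212.0], 0.98)]
cover_glass_carton [([243.6, 231.7], 0.81)]
blue_bottle [([322.4, 203.1], 0.72), ([345.7, 188.4], 0.21)]
red_bottle [([347.4, 189.1], 0.97)]
oil_bottle [([125.1, 249.3], 0.9), ([350.0, 190.1], 0.61)]
brown_bottle [([321.1, 202.3], 0.89)]
green_tray [([192.0, 205.8], 0.84)]
orange_tray [([268.2, 174.1], 0.76)]
top {'mtx': array([[492.15987048,   0.        , 251.11293921],
       [  0.        , 492.15987048, 183.52539862],
       [  0.        ,   0.        ,   1.        ]]), 'dist_coeffs': array([-0.15824538,  0.        ,  0.        ,  0.        ,  0.        ]), 'position': array([0.27846338, 0.21047072, 1.1745445 ]), 'rotation': array([ 0.20461798, -0.00539657, -1.62448187])}
lancet_carton [([265.6, 206.9], 0.72)]
cover_glass_carton [([225.0, 223.6], 0.61)]
blue_bottle [([178.0, 216.9], 0.6)]
red_bottle []
oil_bottle [([142.8, 182.4], 0.49)]
brown_bottle [([313.6, 221.5], 0.84)]
green_tray [([217.8, 162.0], 0.95)]
orange_tray [([319.7, 144.3], 0.66)]
```

View pics/scene0.png

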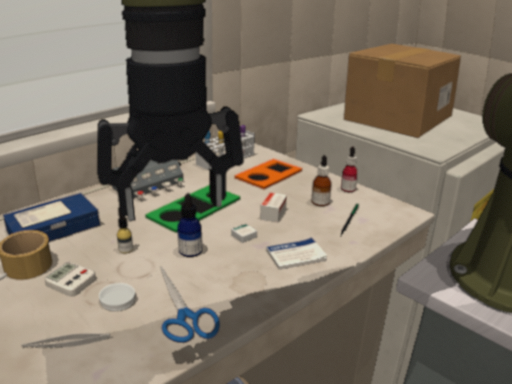

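View pics/top0.png

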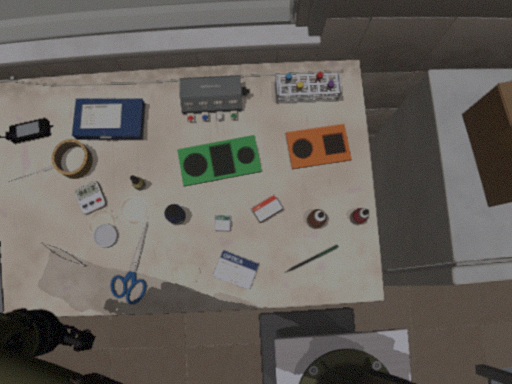

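```bash
cat >lib.py <<'E'
import numpy as np, cv2
from rig import manip
from scipy.optimize import minimize
from scipy.spatial.transform import Rotation as R
BOX={"lancet_carton":(.038,.062,.034),"cover_glass_carton":(.036,.036,.016),"green_tray":(.094,.194,.009),"orange_tray":(.094,.150,.009)}
BOT={"blue_bottle":(.044,.076,.027,.094,.119),"red_bottle":(.036,.066,.022,.084,.109),"oil_bottle":(.028,.050,.017,.068,.093),"brown_bottle":(.042,.070,.026,.088,.113)}
def rot(k):
    r=np.array(k["rotation"]); return r if r.shape==(3,3) else R.from_euler("xyz",r).as_matrix()
def project(k,P):
    M=np.diag([1,-1,-1])@rot(k).T; t=-M@np.array(k["position"])
    return cv2.projectPoints(np.float64(P),cv2.Rodrigues(M)[0],t,k["mtx"],k["dist_coeffs"])[0][:,0]
def ground(k,px,z):
    u=cv2.undistortPoints(np.float64([[px]]),k["mtx"],k["dist_coeffs"])[0,0]
    d=rot(k)@np.array([u[0],-u[1],-1]); p=np.array(k["position"]); return (p+d*(z-p[2])/d[2])[:2]
def parts(n):
    if n in BOX:
        x,y,z=BOX[n]; return [np.array([[a*x/2,b*y/2,c*z] for a in(-1,1) for b in(-1,1) for c in(0,1)])]
    d,h,dc,hc,ht=BOT[n]; a=np.linspace(0,2*np.pi,24)
    f=lambda r,z:np.c_[r*np.cos(a),r*np.sin(a),0*a+z]
    return [np.r_[f(d/2,0),f(d/2,h*.87)],np.r_[f(d/2,h*.87),f(dc/2,h)],np.r_[f(dc/2,h),f(dc/2,hc)],np.r_[f(.004,hc),f(.004,ht)]]
def render(k,n,p,S=4):
    m=np.zeros((384*S,512*S),np.uint8); Q=R.from_euler("z",p[2]).as_matrix()
    for P in parts(n):
        q=project(k,P@Q.T+[p[0],p[1],p[3] if len(p)>3 else 0]); cv2.fillConvexPoly(m,cv2.convexHull(np.int32(np.round((q+.5)*S))),255)
    return cv2.resize(m,(512,384),interpolation=cv2.INTER_AREA)/255.
def fit(n,views,p0):
    "views: list of (calib,mask); returns pose x,y,yaw and mean IoU"
    def c(p):
        s=0
        for k,m in views:
            r=render(k,n,p); s+=1-np.minimum(r,m).sum()/np.maximum(r,m).sum()
        return s/len(views)
    best=None
    for y0 in ([0] if n in BOT else p0[2:] if len(p0)>2 else [-.6,-.2,.2,.6,1.0,1.4]):
        st=np.array([p0[0],p0[1],y0]); o=minimize(c,st,method="Nelder-Mead",options=dict(initial_simplex=st+np.array([[0,0,0],[.02,0,0],[0,.02,0],[0,0,.2]]),xatol=2e-4,fatol=1e-4))
        if best is None or o.fun<best.fun: best=o
    return best.x,1-best.fun
E
cat >m.py <<'E'
from lib import *
K={c:manip.calibration(c) for c in("scene","top")}
for c in K: manip.capture(c)
seed={n:ground(K["top"],p,.0) for n,p in dict(lancet_carton=(266,208),cover_glass_carton=(222,224),blue_bottle=(178,214),red_bottle=(358,215),oil_bottle=(140,182),brown_bottle=(316,218),green_tray=(219,161),orange_tray=(319,146)).items()}
for n,s in seed.items():
    V=[];info=[]
    for c in K:
        e=project(K[c],[[*s,.02]])[0]
        r=[x for x in manip.regions_of(c,n) if np.linalg.norm(np.array(x["pixel"])-e)<30]
        if r:
            V.append((K[c],r[0]["mask"])); p,q=fit(n,V[-1:],s); info.append((c,round(r[0]["confidence"],2),np.round(p,3).tolist(),round(q,2)))
    print(n,np.round(s,3),info)
    if len(V)>1: p,q=fit(n,V,s); print("   both",np.round(p,4),round(q,2))
E
python3 m.py
```

```text
lancet_carton [0.459 0.158] [('scene', 0.67, [0.456, 0.156, 0.517], np.float64(0.92)), ('top', 0.95, [0.455, 0.157, 0.48], np.float64(0.95))]
   both [0.4546 0.1573 0.4925] 0.93
cover_glass_carton [0.426 0.266] [('scene', 0.61, [0.429, 0.264, 1.475], np.float64(0.93)), ('top', 0.79, [0.429, 0.266, -0.045], np.float64(0.89))]
   both [ 0.4284  0.265  -0.0669] 0.9
blue_bottle [0.456 0.371] [('scene', 0.73, [0.455, 0.373, 0.212], np.float64(0.9)), ('top', 0.64, [0.452, 0.375, 0.193], np.float64(0.88))]
   both [0.4518 0.3746 0.2386] 0.89
red_bottle [ 0.43  -0.064] [('scene', 0.86, [0.426, -0.063, 0.105], np.float64(0.82)), ('top', 0.52, [0.424, -0.058, 0.204], np.float64(0.88))]
   both [ 0.4235 -0.0593 -0.0407] 0.85
oil_bottle [0.54  0.463] [('top', 0.56, [0.534, 0.464, 0.229], np.float64(0.9))]
brown_bottle [0.428 0.039] [('scene', 0.59, [0.43, 0.034, 0.105], np.float64(0.85)), ('top', 0.81, [0.423, 0.045, 0.121], np.float64(0.92))]
   both [0.4224 0.0447 0.0393] 0.87
green_tray [0.582 0.267] [('scene', 0.95, [0.586, 0.267, 0.131], np.float64(0.64)), ('top', 0.9, [0.584, 0.267, 0.139], np.float64(0.97))]
   both [0.5844 0.2671 0.1392] 0.8
orange_tray [0.608 0.017] [('scene', 0.74, [0.608, 0.018, 0.068], np.float64(0.95)), ('top', 0.87, [0.607, 0.02, 0.097], np.float64(0.96))]
   both [0.6073 0.0194 0.0932] 0.95
```

```bash
cat >>lib.py <<'E'
def go(xyz,closing=None):
    "closing: world angle (rad) of finger closing line; prints travel and dr"
    s=manip.observe(); Rt=R.from_euler("xyz",s["orientation"]); y=s["orientation"][2]
    print("travel",np.round(Rt.inv().apply(np.array(xyz)-s["tcp_pos"])/.025,2).tolist(),end=" ")
    tgt=y if closing is None else closing+np.pi/2
    for a in (-2*np.pi,-np.pi,0,np.pi,2*np.pi):
        q6=tgt+a-np.arctan2(xyz[1],xyz[0])
        d=tgt+a-y
        if abs(q6)<3 and abs(d)<2.4:
            dr=(R.from_euler("xyz",s["orientation"]).inv()*R.from_euler("xyz",[np.pi,0,tgt+a])).as_rotvec(degrees=True)
            print("dr",np.round(dr,1).tolist(),"q6",round(q6,2),end=" ")
    print("tcp",np.round(s["tcp_pos"],4),"rpy",np.round(s["orientation"],3),"w",round(s["grip_width"],4))
def tray(t,py):
    x,y,a={"g":(.5844,.2671,.139),"o":(.6073,.0194,.095)}[t]; return np.array([x-py*np.sin(a),y+py*np.cos(a)])
E
python3 -c "
from lib import *
go([.4546,.1573,.11],.4925)
print(tray('g',.059),tray('g',-.008),tray('g',-.067),tray('o',.04),tray('o',-.04))"
```

```text
travel [-14.74, -11.63, 3.33] dr [-0.0, 0.0, 40.9] q6 1.73 tcp [0.2141 0.5605 0.1932] rpy [-3.142 -0.     2.777] w 0.0851
[0.57622538 0.32553095] [0.58550842 0.25917716] [0.59368304 0.20074621] [0.60350571 0.05921964] [ 0.61109429 -0.02041964]
```

```bash
T='{"travel":[-14.74,-11.63,3.33],"dr":[0,0,40.9],"claw":1}'; python3 -m pendant '[{"travel":[-14.74,-11.63,3.33],"dr":[0,0,40.9],"claw":1},{"travel":[-14.74,-11.63,3.33],"dr":[0,0,40.9],"claw":1},{"travel":[-14.74,-11.63,3.33],"dr":[0,0,40.9],"claw":1},{"travel":[-14.74,-11.63,3.33],"dr":[0,0,40.9],"claw":1},{"travel":[-14.74,-11.63,3.33],"dr":[0,0,40.9],"claw":1},{"travel":[-14.74,-11.63,3.33],"dr":[0,0,40.9],"claw":1},{"travel":[-14.74,-11.63,3.33],"dr":[0,0,40.9],"claw":1},{"travel":[-14.74,-11.63,3.33],"dr":[0,0,40.9],"claw":1},{"travel":[-14.74,-11.63,3.33],"dr":[0,0,40.9],"claw":1},{"travel":[-14.74,-11.63,3.33],"dr":[0,0,40.9],"claw":1},{"travel":[-14.74,-11.63,3.33],"dr":[0,0,40.9],"claw":1}]'
python3 - <<'E'
from lib import *
go([.4546,.1573,.006],.4925)
k=manip.calibration("wrist"); im=manip.capture("wrist"); cv2.imwrite("pics/w1.png",im)
r=manip.regions_of("wrist","lancet_carton")
print([(x["confidence"],x["pixel"]) for x in r])
if r: print(fit("lancet_carton",[(k,r[0]["mask"])],[.4546,.1573,.49]), project(k,[[.4546,.1573,.034]]))
E
```

```text
t: 3.18
tcp_pos: [0.4543, 0.1585, 0.1102]
orientation: [3.141, -0.0, 2.065]
contact_force: [-0.9, 0.2, -0.3]
grip_width: 0.0855
grip_force: 0.0
travel [-0.05, -0.01, 4.17] dr [0.0, -0.0, 0.1] q6 1.73 tcp [0.4543 0.1585 0.1102] rpy [ 3.141 -0.     2.065] w 0.0855
[(0.61, [254.6, 172.1])]
(array([0.45431669, 0.15888521, 0.49825937]), np.float64(0.9727914388592218)) [[253.20937392 181.01289114]]
```

View pics/w1.png

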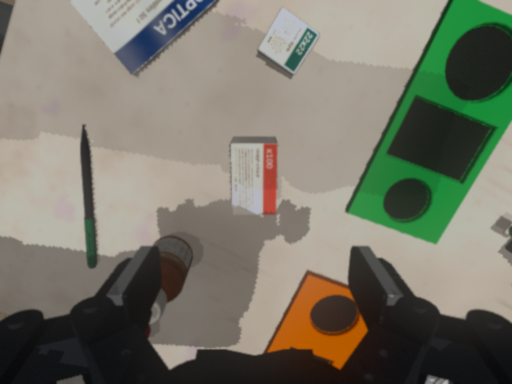

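The wrist picture shows the red and white carton at about (253,175), matching the fit to 1 mm; the brown bottle (170,260) is clear of the fingers.

```bash
python3 -m pendant '[{"travel":[0,0,2],"dr":[0,0,0],"claw":1},{"travel":[0,0,4.15],"dr":[0,0,0],"claw":1},{"travel":[0,0,4.15],"dr":[0,0,0],"claw":1},{"travel":[0,0,4.15],"dr":[0,0,0],"claw":0},{"travel":[0,0,4.15],"dr":[0,0,0],"claw":0},{"travel":[0,0,4.15],"dr":[0,0,0],"claw":0},{"travel":[0,0,4.15],"dr":[0,0,0],"claw":0},{"travel":[0,0,4.15],"dr":[0,0,0],"claw":0},{"travel":[0,0,4.15],"dr":[0,0,0],"claw":0}]'
python3 - <<'E'
from lib import *
go([.4546,.1573,.006],.4925)
k=manip.calibration("wrist"); im=manip.capture("wrist"); cv2.imwrite("pics/w2.png",im)
E
```

```text
t: 4.4
tcp_pos: [0.4545, 0.1574, 0.0062]
orientation: [-3.142, -0.0, 2.063]
contact_force: [0.4, -0.6, 0.6]
grip_width: -0.0
grip_force: 0.0
travel [-0.0, 0.0, 0.01] dr [-0.0, -0.0, -0.0] q6 1.73 tcp [0.4545 0.1574 0.0062] rpy [-3.142 -0.     2.063] w -0.0
```

View pics/w2.png

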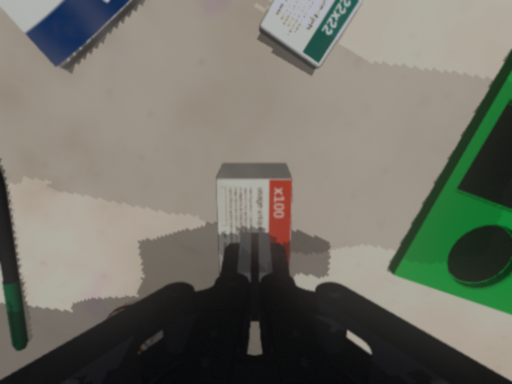

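```bash
python3 - <<'E'
from lib import *
K={c:manip.calibration(c) for c in("wrist","top","scene")}
for c in K:
    im=manip.capture(c)
    r=manip.regions_of(c,"lancet_carton")
    for x in r[:2]: print(c,x["confidence"],x["pixel"],fit("lancet_carton",[(K[c],x["mask"])],[.4546,.1573,.49]))
    if c=="scene": cv2.imwrite("pics/s2.png",cv2.resize(im[120:300,180:420],None,fx=3,fy=3))
    print(c,project(K[c],[manip.observe()["tcp_pos"]]))
E
```

```text
wrist 0.89 [255.8, 198.0] (array([0.45430032, 0.15861417, 0.48850261]), np.float64(0.6289176163429631))
wrist [[253.21439397 215.83281256]]
top 0.46 [257.6, 214.2] (array([0.44979163, 0.16435175, 0.44908052]), np.float64(0.23592332289113604))
top [[266.619466   209.58454236]]
scene 0.72 [253.9, 175.0] (array([0.4546, 0.1573, 0.49  ]), np.float64(0.0))
scene 0.64 [277.3, 206.4] (array([0.45541969, 0.15593316, 0.49416836]), np.float64(0.9234150444162048))
scene [[273.06760669 211.16156324]]
```

View pics/s2.png

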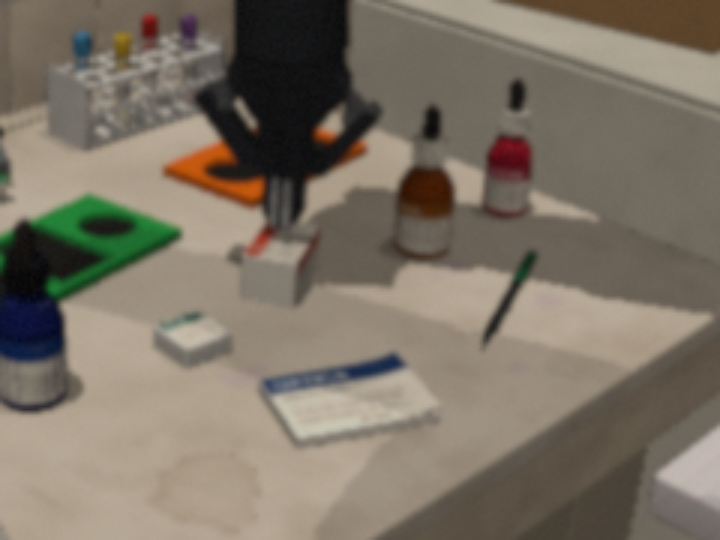

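```bash
python3 - <<'E'
from lib import *
w=manip.calibration("wrist");s=manip.calibration("scene")
print("wristcam",w["position"],w["rotation"])
for z in(.006,.02,.034,.045): print(z,ground(w,(255,232),z),ground(s,(275.7,195.5),z))
print(project(w,[[.4545-.031*np.sin(.4925)*q,.1573+.031*np.cos(.4925)*q,.034] for q in(-1,1)]))
o=manip.observe(); print(o["qpos"],o["contact_force"])
E
```

```text
wristcam [0.41855948 0.22582653 0.18722553] [-3.11279003e-01 -6.79285295e-05  4.92451166e-01]
0.006 [0.46054381 0.14842   ] [0.50334358 0.10009034]
0.02 [0.45730044 0.15439979] [0.48364445 0.12082691]
0.034 [0.45405708 0.16037959] [0.46394533 0.14156347]
0.045 [0.45150872 0.165078  ] [0.44846745 0.15785648]
[[253.03302433 287.97287149]
 [252.87014464 180.28009442]]
[ 3.33384948e-01  2.56386420e-01 -5.90440695e-01  7.24123328e-01
 -3.38775709e-06  1.41203693e+00] [-0.03366285 -0.29123854  0.35976064]
```

```bash
python3 - <<'E'
import cv2,numpy as np
a=cv2.imread("pics/w2.png")[150:300,180:330]; b=cv2.imread("pics/s2.png")[150:330,200:380]
cv2.imwrite("pics/c3.png",np.hstack([cv2.resize(a,(400,400),interpolation=cv2.INTER_CUBIC),cv2.resize(b,(400,400),interpolation=cv2.INTER_CUBIC)]))
E
```

```text
(no output)
```

View pics/c3.png

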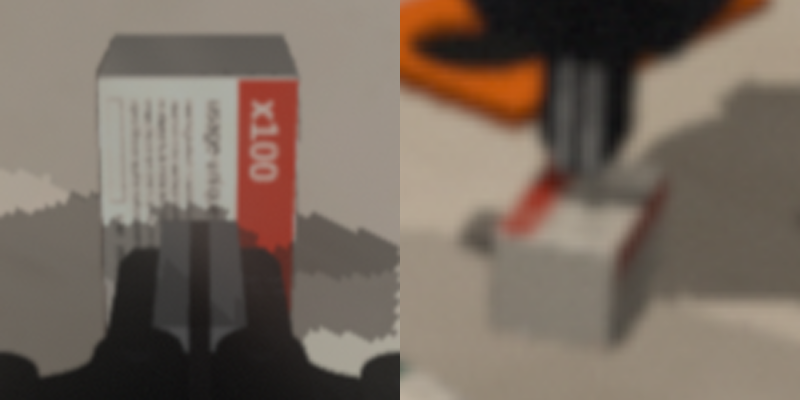

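```bash
python3 - <<'E'
from lib import *
s=manip.calibration("scene")
t=np.array([.2141,.5605,.193]); y=np.array([.357,.934,0])
for dz in(.0,.013,.030,.047): print(dz,project(s,[t+[0,0,dz]+y*.05,t+[0,0,dz]-y*.05]).round(1).tolist())
# known check: brown bottle cap/top and carton corners
print(project(s,[[.4546,.1573,.034],[.4546,.1573,.0]]).round(1).tolist())
E
```

```text
0.0 [[130.8, 259.6], [218.5, 243.3]]
0.013 [[129.6, 249.4], [218.3, 233.4]]
0.03 [[128.0, 235.8], [218.1, 220.2]]
0.047 [[126.4, 221.6], [217.9, 206.5]]
[[273.6, 199.2], [273.0, 213.7]]
```

The fingers sit just above the carton. Both the wrist and scene cameras put the real tips about 34 mm higher than the reported TCP (the start picture shows the same offset), so I'll correct for it: real z = reported z + 34 mm.

```bash
python3 -m pendant '[{"travel":[0,0,0],"dr":[0,0,0],"claw":1},{"travel":[0,0,0],"dr":[0,0,0],"claw":1},{"travel":[0,0,0],"dr":[0,0,0],"claw":1},{"travel":[0,0,0],"dr":[0,0,0],"claw":1},{"travel":[0,0,0],"dr":[0,0,0],"claw":1},{"travel":[0,0,0.7],"dr":[0,0,0],"claw":1},{"travel":[0,0,1.4],"dr":[0,0,0],"claw":1},{"travel":[0,0,1.4],"dr":[0,0,0],"claw":1}]'; python3 -m pendant '[{"travel":[0,0,0],"dr":[0,0,0],"claw":0},{"travel":[0,0,0],"dr":[0,0,0],"claw":0},{"travel":[0,0,0],"dr":[0,0,0],"claw":0},{"travel":[0,0,0],"dr":[0,0,0],"claw":0},{"travel":[0,0,0],"dr":[0,0,0],"claw":0}]'
```

```text
t: 5.75
tcp_pos: [0.4532, 0.1569, -0.0298]
orientation: [-3.139, -0.0, 2.063]
contact_force: [-0.6, -0.1, 0.4]
grip_width: 0.0855
grip_force: 0.0
t: 6.38
tcp_pos: [0.4556, 0.1578, -0.0279]
orientation: [3.14, 0.0, 2.063]
contact_force: [0.6, 0.5, 6.6]
grip_width: 0.0367
grip_force: 60.9
```

```bash
sed -i 's/^    s=manip.observe(); Rt=/    xyz=np.array(xyz)-[0,0,.034]; s=manip.observe(); Rt=/; s/q6=tgt+a-np.arctan2(xyz\[1\],xyz\[0\])/q6=np.arctan2(xyz[1],xyz[0])-tgt-a+np.pi/' lib.py
python3 -m pendant '[{"travel":[0,0,-1],"dr":[0,0,0],"claw":0},{"travel":[0,0,-2.6],"dr":[0,0,0],"claw":0},{"travel":[0,0,-2.6],"dr":[0,0,0],"claw":0}]'; python3 -c "
from lib import *
go([.5855,.2592,.07],.139+np.pi/2)
manip.capture('scene');k=manip.calibration('scene')
for x in manip.regions_of('scene','lancet_carton')[:2]:
  for z in(.04,.05,.06,.065,.07,.08):
    r=render(k,'lancet_carton',[.4555,.1575,.4925,z]);m=x['mask'];print(z,x['pixel'],np.minimum(r,m).sum()/np.maximum(r,m).sum())
"
```

```text
t: 6.75
tcp_pos: [0.4572, 0.1583, 0.0389]
orientation: [3.136, 0.001, 2.063]
contact_force: [0.5, 0.2, -0.6]
grip_width: 0.0373
grip_force: 60.3
travel [1.13, 6.43, 0.15] dr [0.2, 0.2, -69.8] q6 0.28 tcp [0.4572 0.1583 0.0389] rpy [3.136e+00 1.000e-03 2.063e+00] w 0.0373
0.04 [273.1, 176.7] 0.2982231698649609
0.05 [273.1, 176.7] 0.435885488234539
0.06 [273.1, 176.7] 0.6091906998491063
0.065 [273.1, 176.7] 0.7156256360388067
0.07 [273.1, 176.7] 0.756113046213348
0.08 [273.1, 176.7] 0.5272993789070174
```

```bash
python3 -m pendant '[{"travel":[1.13,6.43,0],"dr":[0,0,-69.8],"claw":0},{"travel":[1.13,6.43,0],"dr":[0,0,-69.8],"claw":0},{"travel":[1.13,6.43,0],"dr":[0,0,-69.8],"claw":0},{"travel":[1.13,6.43,0],"dr":[0,0,-69.8],"claw":0},{"travel":[1.13,6.43,0],"dr":[0,0,-69.8],"claw":0},{"travel":[1.13,6.43,0],"dr":[0,0,-69.8],"claw":0},{"travel":[1.13,6.43,0],"dr":[0,0,-69.8],"claw":0},{"travel":[1.13,6.43,0],"dr":[0,0,-69.8],"claw":0},{"travel":[1.13,6.43,0],"dr":[0,0,-69.8],"claw":0}]'; python3 - <<'E'
from lib import *
go([.5855,.2592,.008],.139+np.pi/2)
k=manip.calibration("wrist"); im=manip.capture("wrist"); cv2.imwrite("pics/w4.png",im)
for x in manip.regions_of("wrist","green_tray")[:1]: print(x["confidence"],fit("green_tray",[(k,x["mask"])],[.5844,.2671,.139]))
E
```

```text
t: 7.98
tcp_pos: [0.5822, 0.258, 0.0352]
orientation: [-3.141, -0.002, -3.004]
contact_force: [0.7, -0.7, -0.9]
grip_width: 0.0371
grip_force: 60.3
travel [-0.14, 0.03, 2.45] tcp [0.5822 0.258  0.0352] rpy [-3.141e+00 -2.000e-03 -3.004e+00] w 0.0371
0.93 (array([0.58305693, 0.26753161, 0.14346841]), np.float64(0.7424725674785505))
```

View pics/w4.png

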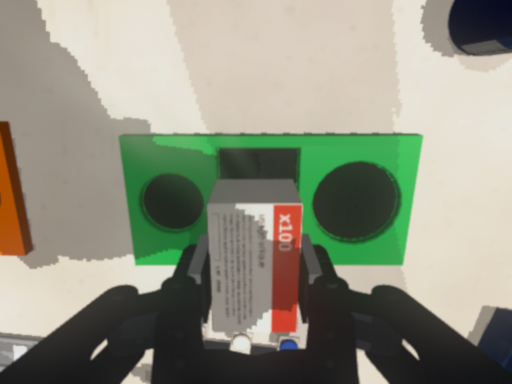

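The picture shows the carton held square over the rectangular pocket (260,160), between the two empty round pockets. I'm lowering it.

```bash
python3 -m pendant '[{"travel":[-0.1,0,1.2],"dr":[0,0,0],"claw":0},{"travel":[-0.1,0,2.2],"dr":[0,0,0],"claw":0},{"travel":[-0.1,0,2.42],"dr":[0,0,0],"claw":0},{"travel":[-0.1,0,2.42],"dr":[0,0,0],"claw":0}]'; python3 -m pendant '[{"travel":[0,0,0],"dr":[0,0,0],"claw":1},{"travel":[0,0,0],"dr":[0,0,0],"claw":1},{"travel":[0,0,0],"dr":[0,0,0],"claw":1},{"travel":[0,0,0],"dr":[0,0,0],"claw":1},{"travel":[0,0,-2],"dr":[0,0,0],"claw":1},{"travel":[0,0,-4],"dr":[0,0,0],"claw":1},{"travel":[0,0,-6],"dr":[0,0,0],"claw":1},{"travel":[0,0,-6],"dr":[0,0,0],"claw":1}]'; python3 - <<'E'
from lib import *
go([.4518,.3746,.16],np.pi/2+.35)
k=manip.calibration("wrist"); im=manip.capture("wrist"); cv2.imwrite("pics/w5.png",im)
for n,g in(("green_tray",[.5844,.2671,.139]),("lancet_carton",[.5855,.2592,.139+1.57])):
    for x in manip.regions_of("wrist",n)[:1]: print(n,x["confidence"],fit(n,[(k,x["mask"])],g))
E
```

```text
t: 8.57
tcp_pos: [0.5852, 0.2585, -0.024]
orientation: [-3.142, -0.0, -3.002]
contact_force: [0.7, -0.7, -1.2]
grip_width: 0.0369
grip_force: 60.3
t: 9.57
tcp_pos: [0.5887, 0.2601, 0.1309]
orientation: [3.139, 0.008, -3.002]
contact_force: [0.1, -0.1, -0.9]
grip_width: 0.0853
grip_force: 0.0
travel [4.79, 5.3, 0.17] tcp [0.5887 0.2601 0.1309] rpy [ 3.139  0.008 -3.002] w 0.0853
lancet_carton 0.62 (array([0.58453348, 0.25743141, 1.72103394]), np.float64(0.9815015754818889))
```

View pics/w5.png

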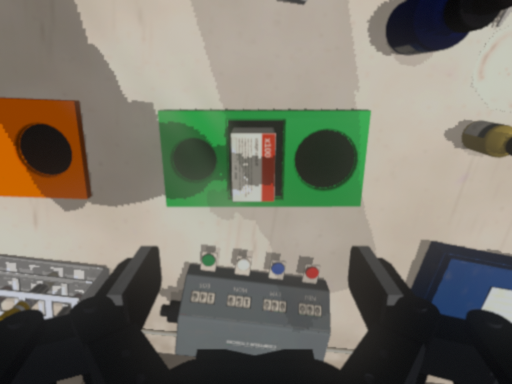

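```bash
python3 - <<'E'
s=open("lib.py").read()
i=s.index("    for a in (-2*np.pi"); j=s.index('    print("tcp"')
s=s[:i]+'''    for a in (0,np.pi):
        d=(tgt+a-y+np.pi)%(2*np.pi)-np.pi
        q6=s["qpos"][5]+np.arctan2(xyz[1],xyz[0])-s["qpos"][0]-d
        print("dr",np.round((Rt.inv()*R.from_euler("xyz",[np.pi,0,tgt+a])).as_rotvec(degrees=True),1).tolist(),"q6",round(q6,2),end=" ")
'''+s[j:]
open("lib.py","w").write(s)
E
python3 -c "
from lib import *
go([.4518,.3746,.17],.139)"
```

```text
travel [4.62, 5.34, -0.44] dr [-0.1, -0.0, 90.0] q6 2.12 dr [0.0, -0.1, -90.0] q6 -1.02 tcp [0.5848 0.2584 0.1248] rpy [-3.141e+00 -1.000e-03 -3.002e+00] w 0.0855
```

```bash
python3 -m pendant '[{"travel":[4.62,5.34,-0.44],"dr":[0,0,-90],"claw":1},{"travel":[4.62,5.34,-0.44],"dr":[0,0,-90],"claw":1},{"travel":[4.62,5.34,-0.44],"dr":[0,0,-90],"claw":1},{"travel":[4.62,5.34,-0.44],"dr":[0,0,-90],"claw":1},{"travel":[4.62,5.34,-0.44],"dr":[0,0,-90],"claw":1},{"travel":[4.62,5.34,-0.44],"dr":[0,0,-90],"claw":1},{"travel":[4.62,5.34,-0.44],"dr":[0,0,-90],"claw":1},{"travel":[4.62,5.34,-0.44],"dr":[0,0,-90],"claw":1},{"travel":[4.62,5.34,-0.44],"dr":[0,0,-90],"claw":1},{"travel":[4.62,5.34,-0.44],"dr":[0,0,-90],"claw":1},{"travel":[4.62,5.34,-0.44],"dr":[0,0,-90],"claw":1}]'; python3 - <<'E'
from lib import *
go([.4518,.3746,.052],.139)
k=manip.calibration("wrist"); im=manip.capture("wrist"); cv2.imwrite("pics/w6.png",im)
for n,g in(("blue_bottle",[.4518,.3746]),("oil_bottle",[.534,.464])):
    for x in manip.regions_of("wrist",n)[:1]: print(n,x["confidence"],fit(n,[(k,x["mask"])],g))
E
```

```text
t: 11.1
tcp_pos: [0.4518, 0.3743, 0.1356]
orientation: [3.14, -0.001, -1.432]
contact_force: [0.8, 1.2, -0.7]
grip_width: 0.0853
grip_force: 0.0
travel [-0.02, -0.01, 4.71] dr [-0.1, -0.1, 180.0] q6 2.12 dr [0.1, -0.1, -0.0] q6 -1.02 tcp [0.4518 0.3743 0.1356] rpy [ 3.140e+00 -1.000e-03 -1.432e+00] w 0.0853
blue_bottle 0.83 (array([0.45109783, 0.3745224 , 0.08411023]), np.float64(0.907988819857476))
oil_bottle 0.87 (array([0.53065161, 0.46055769, 0.20250536]), np.float64(0.5646480854182762))
```

View pics/w6.png

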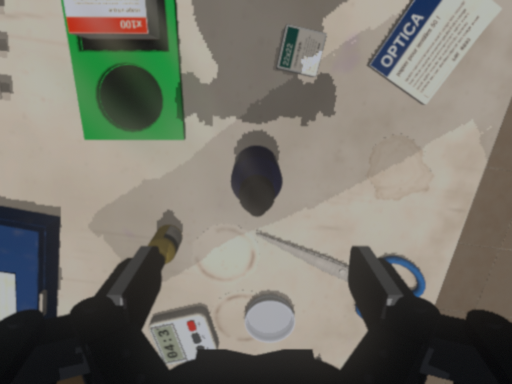

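The blue bottle (257,180) is centred between the open fingers; the yellow one (168,240) is clear. Descending.

```bash
python3 -m pendant '[{"travel":[-0.02,0,1.5],"dr":[0,0,0],"claw":1},{"travel":[-0.02,0,3],"dr":[0,0,0],"claw":1},{"travel":[-0.02,0,4.3],"dr":[0,0,0],"claw":1},{"travel":[-0.02,0,4.7],"dr":[0,0,0],"claw":1},{"travel":[-0.02,0,4.7],"dr":[0,0,0],"claw":0},{"travel":[-0.02,0,4.7],"dr":[0,0,0],"claw":0},{"travel":[-0.02,0,4.7],"dr":[0,0,0],"claw":0},{"travel":[-0.02,0,4.7],"dr":[0,0,0],"claw":0},{"travel":[-0.02,0,4.7],"dr":[0,0,0],"claw":0}]'; python3 -m pendant '[{"travel":[0,0,-1],"dr":[0,0,0],"claw":0},{"travel":[0,0,-2],"dr":[0,0,0],"claw":0},{"travel":[0,0,-3],"dr":[0,0,0],"claw":0},{"travel":[0,0,-3],"dr":[0,0,0],"claw":0}]'; python3 - <<'E'
from lib import *
go([.5762,.3255,.127],.139)
k=manip.calibration("scene"); im=manip.capture("scene"); cv2.imwrite("pics/s7.png",cv2.resize(im[100:300,60:330],None,fx=2.8,fy=2.8))
E
```

```text
t: 12.38
tcp_pos: [0.4533, 0.3763, 0.0211]
orientation: [-3.139, 0.002, -1.431]
contact_force: [-1.2, -0.4, 6.6]
grip_width: 0.0417
grip_force: 60.1
t: 12.88
tcp_pos: [0.4542, 0.3768, 0.097]
orientation: [-3.137, 0.003, -1.431]
contact_force: [-0.3, 0.4, -1.7]
grip_width: 0.042
grip_force: 60.7
travel [2.71, -4.55, 0.17] dr [-0.3, -0.4, -180.0] q6 -4.34 dr [-0.3, 0.2, 0.0] q6 -1.2 tcp [0.4542 0.3768 0.097 ] rpy [-3.137e+00  3.000e-03 -1.431e+00] w 0.042
```

View pics/s7.png

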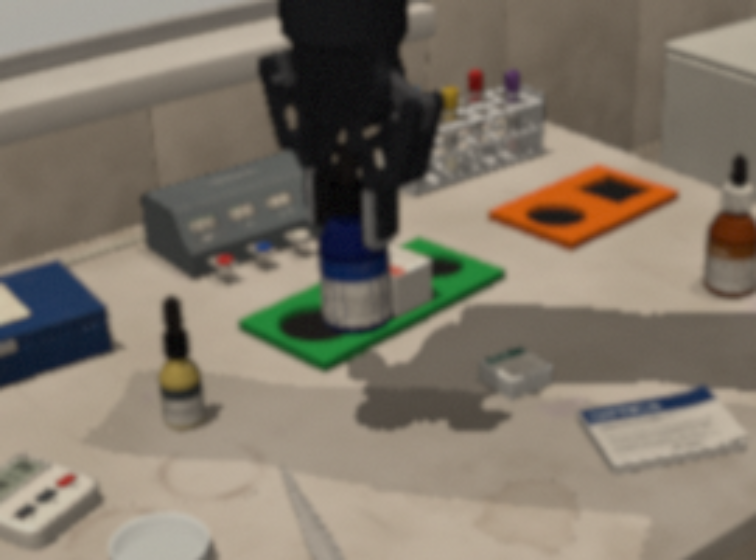

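Bottle held upright, carton sitting in its pocket at (410,275). Moving over the wide round pocket.

```bash
python3 -m pendant '[{"travel":[0.8,-1.4,0],"dr":[0,0,0],"claw":0},{"travel":[1.6,-2.8,0],"dr":[0,0,0],"claw":0},{"travel":[2.3,-4.1,0],"dr":[0,0,0],"claw":0},{"travel":[2.63,-4.67,0],"dr":[0,0,0],"claw":0},{"travel":[2.63,-4.67,0],"dr":[0,0,0],"claw":0},{"travel":[2.63,-4.67,0],"dr":[0,0,0],"claw":0},{"travel":[2.63,-4.67,0],"dr":[0,0,0],"claw":0}]'; python3 - <<'E'
from lib import *
go([.5762,.3255,.055],.139)
for c in("wrist","scene"):
    k=manip.calibration(c); im=manip.capture(c)
    for x in manip.regions_of(c,"blue_bottle")[:1]:
        p=lambda z:fit("blue_bottle",[(k,x["mask"])],[.5762,.3255])
        f=minimize(lambda q:1-(lambda r:np.minimum(r,x["mask"]).sum()/np.maximum(r,x["mask"]).sum())(render(k,"blue_bottle",[q[0],q[1],0,.075])),[.5762,.3255],method="Nelder-Mead",options=dict(initial_simplex=[[.5762,.3255],[.59,.3255],[.5762,.34]]))
        print(c,x["confidence"],f.x,f.fun)
E
```

```text
t: 13.8
tcp_pos: [0.5759, 0.327, 0.0942]
orientation: [3.141, 0.0, -1.43]
contact_force: [1.0, 0.9, -0.3]
grip_width: 0.0419
grip_force: 60.9
travel [0.06, -0.0, 2.93] dr [-0.0, 0.0, -179.9] q6 -4.34 dr [0.0, 0.0, 0.1] q6 -1.2 tcp [0.5759 0.327  0.0942] rpy [ 3.141  0.    -1.43 ] w 0.0419
wrist 0.66 [0.58464086 0.27895535] 0.7195193866614868
scene 0.86 [0.58129309 0.32486917] 0.23285043139636674
```

```bash
python3 -m pendant '[{"travel":[0.04,0,1],"dr":[0,0,0],"claw":0},{"travel":[0.04,0,2],"dr":[0,0,0],"claw":0},{"travel":[0.04,0,2.7],"dr":[0,0,0],"claw":0},{"travel":[0.04,0,2.85],"dr":[0,0,0],"claw":0},{"travel":[0.04,0,2.85],"dr":[0,0,0],"claw":0}]'; python3 -m pendant '[{"travel":[0,0,0],"dr":[0,0,0],"claw":1},{"travel":[0,0,0],"dr":[0,0,0],"claw":1},{"travel":[0,0,0],"dr":[0,0,0],"claw":1},{"travel":[0,0,0],"dr":[0,0,0],"claw":1},{"travel":[0,0,0],"dr":[0,0,0],"claw":1},{"travel":[0,0,-1.5],"dr":[0,0,0],"claw":1},{"travel":[0,0,-3],"dr":[0,0,0],"claw":1},{"travel":[0,0,-4.8],"dr":[0,0,0],"claw":1},{"travel":[0,0,-4.8],"dr":[0,0,0],"claw":1},{"travel":[0,0,-4.8],"dr":[0,0,0],"claw":1}]'; python3 - <<'E'
from lib import *
go([.534,.464,.165],.139)
for c in("wrist","scene","top"):
    k=manip.calibration(c); im=manip.capture(c)
    if c=="wrist": cv2.imwrite("pics/w8.png",im)
    for n,g in(("blue_bottle",[.5762,.3255]),("oil_bottle",[.534,.464])):
      for x in manip.regions_of(c,n)[:2]: print(c,n,x["confidence"],x["pixel"],fit(n,[(k,x["mask"])],g))
E
```

```text
t: 14.62
tcp_pos: [0.5771, 0.3256, 0.0233]
orientation: [-3.142, 0.0, -1.431]
contact_force: [0.5, 0.7, -0.5]
grip_width: 0.0418
grip_force: 61.8
t: 15.88
tcp_pos: [0.5771, 0.3253, 0.1427]
orientation: [3.142, -0.0, -1.431]
contact_force: [-0.7, -0.2, 0.2]
grip_width: 0.0852
grip_force: 0.0
travel [-5.73, 0.94, 0.47] dr [0.0, 0.0, -180.0] q6 -4.14 dr [0.0, -0.0, 0.0] q6 -0.99 tcp [0.5771 0.3253 0.1427] rpy [ 3.142 -0.    -1.431] w 0.0852
wrist blue_bottle 0.74 [254.8, 174.8] (array([0.57681277, 0.32560209, 0.12321413]), np.float64(0.9182967655468699))
wrist oil_bottle 0.58 [278.1, 304.4] (array([0.53149936, 0.46605041, 0.11055269]), np.float64(0.8484541938696901))
scene blue_bottle 0.68 [170.2, 198.8] (array([0.58511839, 0.32105959, 0.23210393]), np.float64(0.912955056222647))
scene oil_bottle 0.67 [122.9, 234.7] (array([0.53350926, 0.46246252, 0.18163713]), np.float64(0.8646303142925353))
top oil_bottle 0.73 [326.4, 143.4] (array([0.534, 0.464, 0.   ]), np.float64(0.0))
top oil_bottle 0.5 [138.4, 183.2] (array([0.53291358, 0.4636428 , 0.20166603]), np.float64(0.8528731620053231))
```

View pics/w8.png

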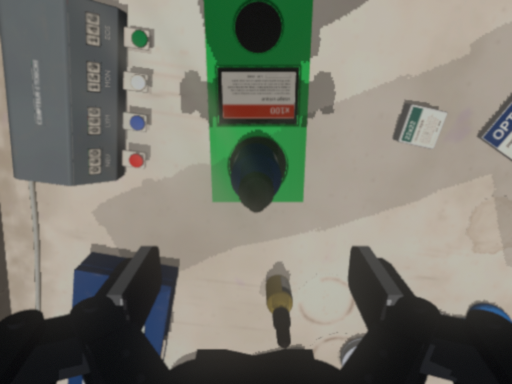

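```bash
python3 -m pendant '[{"travel":[-1.5,0.2,0],"dr":[0,0,0],"claw":0.7},{"travel":[-3,0.5,0.2],"dr":[0,0,0],"claw":0.7},{"travel":[-4.5,0.8,0.4],"dr":[0,0,0],"claw":0.7},{"travel":[-5.73,0.96,0.47],"dr":[0,0,0],"claw":0.7},{"travel":[-5.73,0.96,0.47],"dr":[0,0,0],"claw":0.7},{"travel":[-5.73,0.96,0.47],"dr":[0,0,0],"claw":0.7},{"travel":[-5.73,0.96,0.47],"dr":[0,0,0],"claw":0.7}]'; python3 - <<'E'
from lib import *
k=manip.calibration("top"); print("box corner",ground(k,(144,139),.03),ground(k,(144,139),.0))
k=manip.calibration("wrist"); im=manip.capture("wrist"); cv2.imwrite("pics/w9.png",im)
for n,g in(("oil_bottle",[.533,.464]),):
      for x in manip.regions_of("wrist",n)[:2]: p,q=fit(n,[(k,x["mask"])],g);print(n,x["confidence"],x["pixel"],p,q)
go([.533,.464,.027],.139)
E
```

```text
t: 17.2
tcp_pos: [0.534, 0.4629, 0.1313]
orientation: [-3.142, -0.0, -1.432]
contact_force: [-0.1, -0.3, 0.1]
grip_width: 0.0598
grip_force: 0.0
box corner [0.63983329 0.44658695] [0.64930527 0.45277586]
oil_bottle 0.68 [255.7, 177.3] [0.53198646 0.46413924 0.10852112] 0.891145488241677
travel [-0.04, 0.04, 5.54] dr [-0.0, 0.0, 180.0] q6 2.15 dr [-0.0, -0.0, -0.0] q6 -0.99 tcp [0.5341 0.463  0.1314] rpy [-3.141 -0.    -1.432] w 0.0599
```

View pics/w9.png

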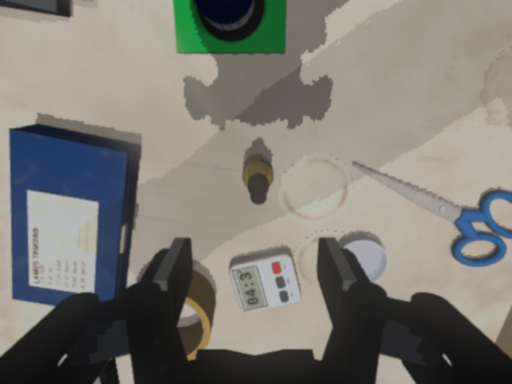

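Yellow bottle (257,178) centred, the blue box well clear of the fingers. Descending, gripping, lifting.

```bash
python3 -m pendant '[{"travel":[-0.04,0.05,1.8],"dr":[0,0,0],"claw":0.7},{"travel":[-0.04,0.05,3.6],"dr":[0,0,0],"claw":0.7},{"travel":[-0.04,0.05,5.1],"dr":[0,0,0],"claw":0.7},{"travel":[-0.04,0.05,5.54],"dr":[0,0,0],"claw":0.7},{"travel":[-0.04,0.05,5.54],"dr":[0,0,0],"claw":0},{"travel":[-0.04,0.05,5.54],"dr":[0,0,0],"claw":0},{"travel":[-0.04,0.05,5.54],"dr":[0,0,0],"claw":0},{"travel":[-0.04,0.05,5.54],"dr":[0,0,0],"claw":0},{"travel":[-0.04,0.05,5.54],"dr":[0,0,0],"claw":0}]'; python3 -m pendant '[{"travel":[0,0,-2],"dr":[0,0,0],"claw":0},{"travel":[0,0,-4],"dr":[0,0,0],"claw":0},{"travel":[0,0,-6],"dr":[0,0,0],"claw":0},{"travel":[0,0,-6],"dr":[0,0,0],"claw":0},{"travel":[0,0,-6],"dr":[0,0,0],"claw":0},{"travel":[0,0,-6],"dr":[0,0,0],"claw":0}]'; python3 -c "
from lib import *
go([.5937,.2007,.18],.139)"
```

```text
t: 18.42
tcp_pos: [0.5336, 0.4658, -0.0052]
orientation: [-3.139, 0.002, -1.431]
contact_force: [0.1, -0.3, 6.3]
grip_width: 0.0256
grip_force: 59.1
t: 19.18
tcp_pos: [0.5311, 0.4639, 0.1407]
orientation: [3.139, -0.002, -1.431]
contact_force: [0.3, -1.5, -0.1]
grip_width: 0.0258
grip_force: 58.9
travel [10.77, -1.01, -0.2] dr [0.2, 0.2, -180.0] q6 -4.53 dr [0.2, -0.1, 0.0] q6 -1.38 tcp [0.5311 0.4639 0.1407] rpy [ 3.139e+00 -2.000e-03 -1.431e+00] w 0.0258
```

```bash
python3 -m pendant '[{"travel":[1.5,-0.1,-0.6],"dr":[0,0,0],"claw":0},{"travel":[3,-0.3,-0.6],"dr":[0,0,0],"claw":0},{"travel":[4.5,-0.4,-0.6],"dr":[0,0,0],"claw":0},{"travel":[6,-0.5,-0.6],"dr":[0,0,0],"claw":0},{"travel":[7.5,-0.7,-0.6],"dr":[0,0,0],"claw":0},{"travel":[9,-0.8,-0.6],"dr":[0,0,0],"claw":0},{"travel":[10.3,-0.9,-0.6],"dr":[0,0,0],"claw":0},{"travel":[10.77,-0.95,-0.6],"dr":[0,0,0],"claw":0},{"travel":[10.77,-0.95,-0.6],"dr":[0,0,0],"claw":0},{"travel":[10.77,-0.95,-0.6],"dr":[0,0,0],"claw":0},{"travel":[10.77,-0.95,-0.6],"dr":[0,0,0],"claw":0}]'; python3 - <<'E'
from lib import *
go([.5937,.2007,.030],.139)
im=manip.capture("scene"); w=manip.capture("wrist"); cv2.imwrite("pics/sw10.png",np.hstack([cv2.resize(im[60:252,100:356],(400,300)),cv2.resize(w,(400,300))]))
E
```

```text
t: 20.55
tcp_pos: [0.5929, 0.2025, 0.1576]
orientation: [3.141, 0.0, -1.43]
contact_force: [0.4, -0.3, 0.4]
grip_width: 0.0258
grip_force: 58.9
travel [0.08, -0.02, 6.46] dr [-0.0, 0.0, -179.9] q6 -4.53 dr [0.0, 0.0, 0.1] q6 -1.38 tcp [0.5929 0.2025 0.1576] rpy [ 3.141  0.    -1.43 ] w 0.0258
```

View pics/sw10.png

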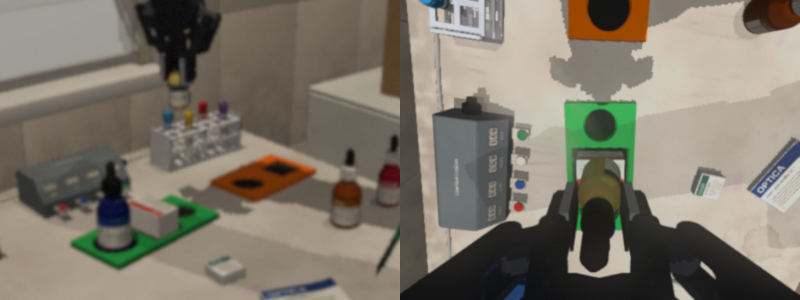

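The yellow bottle is held upright, above the small round pocket; the grey instrument stays clear. Lowering.

```bash
python3 -m pendant '[{"travel":[0.05,0,2],"dr":[0,0,0],"claw":0},{"travel":[0.05,0,4],"dr":[0,0,0],"claw":0},{"travel":[0.05,0,5.6],"dr":[0,0,0],"claw":0},{"travel":[0.05,0,6.3],"dr":[0,0,0],"claw":0},{"travel":[0.05,0,6.46],"dr":[0,0,0],"claw":0},{"travel":[0.05,0,6.46],"dr":[0,0,0],"claw":0},{"travel":[0.05,0,6.46],"dr":[0,0,0],"claw":0}]'; python3 -m pendant '[{"travel":[0,0,0],"dr":[0,0,0],"claw":0.6},{"travel":[0,0,0],"dr":[0,0,0],"claw":0.6},{"travel":[0,0,0],"dr":[0,0,0],"claw":0.6},{"travel":[0,0,0],"dr":[0,0,0],"claw":0.6},{"travel":[0,0,-1.5],"dr":[0,0,0],"claw":0.6},{"travel":[0,0,-3],"dr":[0,0,0],"claw":0.6},{"travel":[0,0,-5],"dr":[0,0,0],"claw":1},{"travel":[0,0,-5],"dr":[0,0,0],"claw":1},{"travel":[0,0,-5],"dr":[0,0,0],"claw":1}]'; python3 - <<'E'
from lib import *
go([.4284,.265,.11],-.067)
go([.4284,.265,.11],-.067+np.pi/2)
for c in("wrist","scene"):
    k=manip.calibration(c); im=manip.capture(c)
    if c=="scene": cv2.imwrite("pics/s11.png",cv2.resize(im[110:260,120:320],None,fx=3,fy=3))
    for n,g in(("oil_bottle",[.5937,.2007]),("cover_glass_carton",[.4284,.265,-.067])):
      for x in manip.regions_of(c,n)[:1]: print(c,n,x["confidence"],x["pixel"],fit(n,[(k,x["mask"])],g))
E
```

```text
t: 21.52
tcp_pos: [0.5945, 0.2007, -0.0027]
orientation: [-3.139, 0.0, -1.431]
contact_force: [0.0, 0.1, -0.5]
grip_width: 0.0259
grip_force: 59.5
t: 22.65
tcp_pos: [0.5932, 0.2001, 0.1209]
orientation: [3.142, 0.0, -1.431]
contact_force: [-0.9, 0.4, -0.4]
grip_width: 0.0855
grip_force: 0.0
travel [-3.49, 6.17, 1.8] dr [-0.0, 0.0, -168.2] q6 -4.09 dr [0.0, 0.0, 11.8] q6 -0.95 tcp [0.5932 0.2001 0.1209] rpy [ 3.142  0.    -1.431] w 0.0855
travel [-3.49, 6.17, 1.8] dr [0.0, -0.0, 101.8] q6 0.62 dr [0.0, 0.0, -78.2] q6 -2.52 tcp [0.5932 0.2001 0.1209] rpy [ 3.142  0.    -1.431] w 0.0855
wrist oil_bottle 0.92 [250.7, 177.0] (array([ 0.59532312,  0.1998773 , -0.02039148]), np.float64(0.9156560728556825))
wrist cover_glass_carton 0.93 [409.6, 254.4] (array([ 0.42703847,  0.2655688 , -0.09866993]), np.float64(0.9215741201132642))
scene oil_bottle 0.71 [213.4, 180.4] (array([ 0.59970334,  0.19319972, -0.0865676 ]), np.float64(0.8424389046029594))
scene cover_glass_carton 0.69 [247.3, 230.1] (array([ 0.42891204,  0.26433194, -0.074759  ]), np.float64(0.9154572606427731))
```

View pics/s11.png

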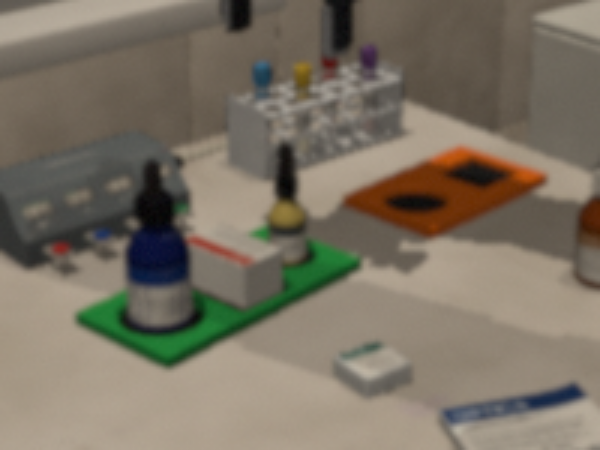

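```bash
python3 -m pendant '[{"travel":[-1,2,0],"dr":[0,0,5],"claw":1},{"travel":[-2,4,0],"dr":[0,0,11],"claw":1},{"travel":[-3.1,5.6,1],"dr":[0,0,11.8],"claw":1},{"travel":[-3.49,6.17,2.5],"dr":[0,0,11.8],"claw":1},{"travel":[-3.49,6.17,3.4],"dr":[0,0,11.8],"claw":1},{"travel":[-3.49,6.17,3.4],"dr":[0,0,11.8],"claw":1},{"travel":[-3.49,6.17,3.4],"dr":[0,0,11.8],"claw":1}]'; python3 - <<'E'
from lib import *
k=manip.calibration("wrist"); im=manip.capture("wrist"); cv2.imwrite("pics/w12.png",im)
for x in manip.regions_of("wrist","cover_glass_carton")[:2]: print(x["confidence"],x["pixel"],fit("cover_glass_carton",[(k,x["mask"])],[.428,.265,-.075]))
go([.428,.265,.003],-.075)
E
```

```text
t: 23.82
tcp_pos: [0.4291, 0.2653, 0.0369]
orientation: [-3.141, 0.0, -1.637]
contact_force: [0.2, -0.3, -0.1]
grip_width: 0.0851
grip_force: 0.0
0.92 [261.6, 202.2] (array([ 0.42714512,  0.26483182, -0.05638975]), np.float64(0.9563858289279573))
travel [0.03, 0.07, 2.73] dr [-0.1, -0.1, -179.5] q6 -4.08 dr [-0.1, 0.1, 0.5] q6 -0.94 tcp [0.4296 0.2655 0.0373] rpy [-3.140e+00  1.000e-03 -1.638e+00] w 0.0852
```

```bash
python3 -m pendant '[{"travel":[0.03,0.06,1.5],"dr":[0,0,0],"claw":1},{"travel":[0.03,0.06,2.5],"dr":[0,0,0],"claw":1},{"travel":[0.03,0.06,2.66],"dr":[0,0,0],"claw":1},{"travel":[0.03,0.06,2.66],"dr":[0,0,0],"claw":1},{"travel":[0.03,0.06,2.66],"dr":[0,0,0],"claw":0},{"travel":[0.03,0.06,2.66],"dr":[0,0,0],"claw":0},{"travel":[0.03,0.06,2.66],"dr":[0,0,0],"claw":0},{"travel":[0.03,0.06,2.66],"dr":[0,0,0],"claw":0},{"travel":[0.03,0.06,2.66],"dr":[0,0,0],"claw":0}]'; python3 -m pendant '[{"travel":[0,0,-2],"dr":[0,0,0],"claw":0},{"travel":[0,0,-4],"dr":[0,0,0],"claw":0},{"travel":[0,0,-6],"dr":[0,0,0],"claw":0},{"travel":[0,0,-6],"dr":[0,0,0],"claw":0},{"travel":[0,0,-6],"dr":[0,0,0],"claw":0},{"travel":[0,0,-6],"dr":[0,0,0],"claw":0}]'; python3 -c "
from lib import *
go([.6111,-.0204,.15],.095)"
```

```text
t: 25.05
tcp_pos: [0.4275, 0.2648, -0.0293]
orientation: [-3.14, 0.001, -1.637]
contact_force: [-1.0, -1.1, 7.7]
grip_width: 0.0338
grip_force: 59.7
t: 25.8
tcp_pos: [0.4257, 0.2637, 0.1181]
orientation: [3.139, -0.002, -1.637]
contact_force: [0.2, 0.1, -0.1]
grip_width: 0.0341
grip_force: 60.3
travel [10.85, -8.15, 0.08] dr [-0.1, -0.2, 170.8] q6 1.44 dr [0.1, -0.1, -9.2] q6 -1.7 tcp [0.4257 0.2637 0.1181] rpy [ 3.139e+00 -2.000e-03 -1.637e+00] w 0.0341
```

```bash
python3 -m pendant '[{"travel":[10.91,-8.08,0],"dr":[0,0,-9.2],"claw":0},{"travel":[10.91,-8.08,0],"dr":[0,0,-9.2],"claw":0},{"travel":[10.91,-8.08,0],"dr":[0,0,-9.2],"claw":0},{"travel":[10.91,-8.08,0],"dr":[0,0,-9.2],"claw":0},{"travel":[10.91,-8.08,0],"dr":[0,0,-9.2],"claw":0},{"travel":[10.91,-8.08,0],"dr":[0,0,-9.2],"claw":0},{"travel":[10.91,-8.08,0],"dr":[0,0,-9.2],"claw":0},{"travel":[10.91,-8.08,2],"dr":[0,0,-9.2],"claw":0},{"travel":[10.91,-8.08,4],"dr":[0,0,-9.2],"claw":0},{"travel":[10.91,-8.08,4],"dr":[0,0,-9.2],"claw":0},{"travel":[10.91,-8.08,4],"dr":[0,0,-9.2],"claw":0},{"travel":[10.91,-8.08,4],"dr":[0,0,-9.2],"claw":0}]'; python3 - <<'E'
from lib import *
go([.6111,-.0204,.006],.095)
w=manip.capture("wrist"); k=manip.calibration("wrist");cv2.imwrite("pics/w13.png",w)
for x in manip.regions_of("wrist","orange_tray")[:1]: print(x["confidence"],fit("orange_tray",[(k,x["mask"])],[.6073,.0194,.095]))
E
```

```text
t: 27.3
tcp_pos: [0.6123, -0.0208, 0.0221]
orientation: [-3.138, -0.0, -1.476]
contact_force: [0.0, 0.4, 0.1]
grip_width: 0.034
grip_force: 60.3
travel [-0.02, 0.05, 2.0] dr [-0.0, 0.3, 180.0] q6 1.44 dr [-0.2, -0.0, -0.0] q6 -1.7 tcp [ 0.6123 -0.0208  0.0221] rpy [-3.138 -0.    -1.476] w 0.034
0.72 (array([0.60682563, 0.02022684, 0.10379492]), np.float64(0.5587025847185391))
```

View pics/w13.png

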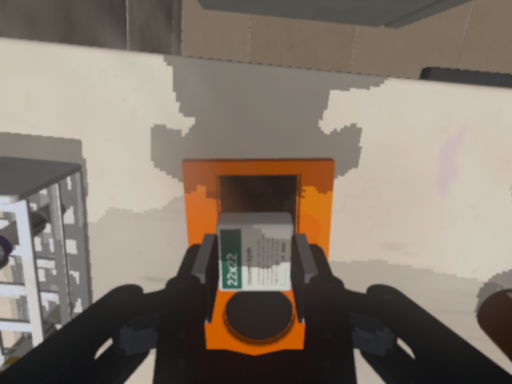

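Small carton squarely held over the square pocket (258,190); tube rack at left is near, so I'll open only partway.

```bash
python3 -m pendant '[{"travel":[0,0.03,1],"dr":[0,0,0],"claw":0},{"travel":[0,0.03,1.7],"dr":[0,0,0],"claw":0},{"travel":[0,0.03,1.84],"dr":[0,0,0],"claw":0},{"travel":[0,0.03,1.84],"dr":[0,0,0],"claw":0},{"travel":[0,0.03,1.84],"dr":[0,0,0],"claw":0}]'; python3 -m pendant '[{"travel":[0,0,0],"dr":[0,0,0],"claw":0.7},{"travel":[0,0,0],"dr":[0,0,0],"claw":0.7},{"travel":[0,0,0],"dr":[0,0,0],"claw":0.7},{"travel":[0,0,0],"dr":[0,0,0],"claw":0.7},{"travel":[0,0,-2],"dr":[0,0,0],"claw":0.7},{"travel":[0,0,-4],"dr":[0,0,0],"claw":0.7},{"travel":[0,0,-6],"dr":[0,0,0],"claw":0.7},{"travel":[0,0,-6],"dr":[0,0,0],"claw":0.7}]'; python3 - <<'E'
from lib import *
go([.4235,-.0593,.165],.095)
k=manip.calibration("wrist"); im=manip.capture("wrist")
for n,g in(("red_bottle",[.4235,-.0593]),("cover_glass_carton",[.6111,-.0204,.095]),("orange_tray",[.6073,.0194,.095])):
      for x in manip.regions_of("wrist",n)[:1]: print(n,x["confidence"],x["pixel"],fit(n,[(k,x["mask"])],g))
E
```

```text
t: 28.02
tcp_pos: [0.6101, -0.0212, -0.0259]
orientation: [-3.141, -0.0, -1.477]
contact_force: [0.3, 0.2, -0.3]
grip_width: 0.0336
grip_force: 60.3
t: 29.02
tcp_pos: [0.6132, -0.0213, 0.1287]
orientation: [-3.133, -0.001, -1.477]
contact_force: [0.5, -0.5, 0.1]
grip_width: 0.0597
grip_force: 0.0
travel [0.8, 7.7, -0.16] dr [-0.1, 0.8, 180.0] q6 1.34 dr [-0.5, -0.1, -0.0] q6 -1.8 tcp [ 0.6132 -0.0213  0.1287] rpy [-3.133e+00 -1.000e-03 -1.477e+00] w 0.0597
red_bottle 0.63 [479.3, 153.4] (array([ 0.42176712, -0.05861793,  0.17964714]), np.float64(0.9501421111595361))
cover_glass_carton 0.79 [258.3, 171.9] (array([ 0.61074489, -0.02016699,  0.11445608]), np.float64(0.964101209708273))
orange_tray 0.84 [255.1, 211.3] (array([0.60664155, 0.02104016, 0.10308864]), np.float64(0.8688966502492355))
```

```bash
python3 -m pendant '[{"travel":[0.2,2,0],"dr":[0,0,0],"claw":0.8},{"travel":[0.4,4,0],"dr":[0,0,0],"claw":0.8},{"travel":[0.6,6,0],"dr":[0,0,0],"claw":0.8},{"travel":[0.82,7.63,0],"dr":[0,0,0],"claw":0.8},{"travel":[0.82,7.63,0],"dr":[0,0,0],"claw":0.8},{"travel":[0.82,7.63,0],"dr":[0,0,0],"claw":0.8},{"travel":[0.82,7.63,0],"dr":[0,0,0],"claw":0.8}]'; python3 - <<'E'
from lib import *
k=manip.calibration("wrist"); im=manip.capture("wrist"); cv2.imwrite("pics/w14.png",im)
for n,g in(("red_bottle",[.4225,-.059]),("brown_bottle",[.4224,.0447])):
      for x in manip.regions_of("wrist",n)[:1]: p,q=fit(n,[(k,x["mask"])],g);print(n,x["confidence"],x["pixel"],p,q)
go([.4225,-.059,.042],.095)
E
```

```text
t: 30.1
tcp_pos: [0.4226, -0.0594, 0.1234]
orientation: [3.142, 0.0, -1.476]
contact_force: [1.0, 0.0, 0.1]
grip_width: 0.0681
grip_force: 0.0
red_bottle 0.86 [254.7, 181.0] [ 0.42374433 -0.05844586  0.14641743] 0.9207655583550955
brown_bottle 0.87 [242.4, 284.5] [ 0.42314563  0.04307112 -0.08628801] 0.9123427777335211
travel [-0.01, -0.01, 4.62] dr [0.0, -0.0, 180.0] q6 1.34 dr [0.0, 0.0, -0.0] q6 -1.8 tcp [ 0.4223 -0.0593  0.1235] rpy [ 3.141  0.    -1.476] w 0.0684
```

View pics/w14.png

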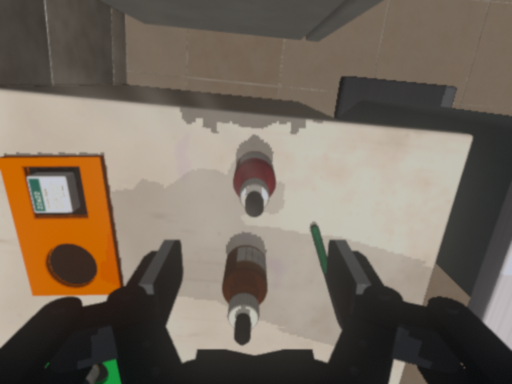

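Red bottle (255,180) centred between the fingers, brown (243,285) outside them; the small carton sits in its square pocket (55,190). Descending.

```bash
python3 -m pendant '[{"travel":[-0.02,-0.02,1.5],"dr":[0,0,0],"claw":0.8},{"travel":[-0.02,-0.02,3],"dr":[0,0,0],"claw":0.8},{"travel":[-0.02,-0.02,4.3],"dr":[0,0,0],"claw":0.8},{"travel":[-0.02,-0.02,4.6],"dr":[0,0,0],"claw":0.8},{"travel":[-0.02,-0.02,4.6],"dr":[0,0,0],"claw":0},{"travel":[-0.02,-0.02,4.6],"dr":[0,0,0],"claw":0},{"travel":[-0.02,-0.02,4.6],"dr":[0,0,0],"claw":0},{"travel":[-0.02,-0.02,4.6],"dr":[0,0,0],"claw":0},{"travel":[-0.02,-0.02,4.6],"dr":[0,0,0],"claw":0}]'; python3 -m pendant '[{"travel":[0,0,-1.5],"dr":[0,0,0],"claw":0},{"travel":[0,0,-3],"dr":[0,0,0],"claw":0},{"travel":[0,0,-4.5],"dr":[0,0,0],"claw":0},{"travel":[0,0,-6],"dr":[0,0,0],"claw":0},{"travel":[0,0,-6],"dr":[0,0,0],"claw":0},{"travel":[0,0,-6],"dr":[0,0,0],"claw":0}]'; python3 -c "
from lib import *
go([.6035,.0595,.19],.095)"
```

```text
t: 31.38
tcp_pos: [0.4234, -0.0591, 0.0101]
orientation: [-3.139, -0.001, -1.477]
contact_force: [-1.1, 0.4, 6.5]
grip_width: 0.0339
grip_force: 59.6
t: 32.12
tcp_pos: [0.4221, -0.059, 0.1587]
orientation: [-3.141, -0.0, -1.477]
contact_force: [-0.4, -0.1, -0.8]
grip_width: 0.034
grip_force: 59.8
travel [-4.03, -7.67, 0.11] dr [-0.0, 0.1, 180.0] q6 1.57 dr [-0.0, -0.0, -0.0] q6 -1.57 tcp [ 0.4221 -0.059   0.1587] rpy [-3.141 -0.    -1.477] w 0.034
```

```bash
python3 -m pendant '[{"travel":[-0.5,-1.5,0],"dr":[0,0,0],"claw":0},{"travel":[-1.2,-3,0],"dr":[0,0,0],"claw":0},{"travel":[-2,-4.5,0],"dr":[0,0,0],"claw":0},{"travel":[-3,-6,0],"dr":[0,0,0],"claw":0},{"travel":[-3.8,-7.3,0],"dr":[0,0,0],"claw":0},{"travel":[-4.03,-7.65,0],"dr":[0,0,0],"claw":0},{"travel":[-4.03,-7.65,0],"dr":[0,0,0],"claw":0},{"travel":[-4.03,-7.65,0],"dr":[0,0,0],"claw":0},{"travel":[-4.03,-7.65,0],"dr":[0,0,0],"claw":0}]'; python3 - <<'E'
from lib import *
go([.6032,.0596,.045],.095)
k=manip.calibration("scene"); im=manip.capture("scene")
for n in("red_bottle",):
    for x in manip.regions_of("scene",n)[:2]:
        m=x["mask"]; c=lambda q:1-(lambda r:np.minimum(r,m).sum()/np.maximum(r,m).sum())(render(k,n,[q[0],q[1],0,.15]))
        f=minimize(c,[.603,.0596],method="Nelder-Mead",options=dict(initial_simplex=[[.603,.0596],[.62,.0596],[.603,.08]])); print(x["confidence"],x["pixel"],f.x,f.fun)
E
```

```text
t: 33.25
tcp_pos: [0.6023, 0.0586, 0.1589]
orientation: [3.141, -0.0, -1.477]
contact_force: [-0.0, -0.7, -0.3]
grip_width: 0.0342
grip_force: 60.0
travel [-0.04, -0.04, 5.92] dr [-0.0, -0.0, 179.9] q6 1.57 dr [0.0, -0.0, -0.1] q6 -1.57 tcp [0.6023 0.0586 0.1589] rpy [ 3.141 -0.    -1.477] w 0.0342
0.89 [258.9, 104.4] [0.60669225 0.05557268] 0.2054105677587854
```

```bash
python3 -m pendant '[{"travel":[-0.03,-0.02,2],"dr":[0,0,0],"claw":0},{"travel":[-0.03,-0.02,4],"dr":[0,0,0],"claw":0},{"travel":[-0.03,-0.02,5.3],"dr":[0,0,0],"claw":0},{"travel":[-0.03,-0.02,5.85],"dr":[0,0,0],"claw":0},{"travel":[-0.03,-0.02,5.85],"dr":[0,0,0],"claw":0},{"travel":[-0.03,-0.02,5.85],"dr":[0,0,0],"claw":0}]'; python3 -m pendant '[{"travel":[0,0,0],"dr":[0,0,0],"claw":0.7},{"travel":[0,0,0],"dr":[0,0,0],"claw":0.7},{"travel":[0,0,0],"dr":[0,0,0],"claw":0.7},{"travel":[0,0,0],"dr":[0,0,0],"claw":0.7},{"travel":[0,0,-1.5],"dr":[0,0,0],"claw":0.7},{"travel":[0,0,-3],"dr":[0,0,0],"claw":0.7},{"travel":[0,0,-5],"dr":[0,0,0],"claw":0.7},{"travel":[0,0,-7],"dr":[0,0,0],"claw":0.7},{"travel":[0,0,-7],"dr":[0,0,0],"claw":0.7},{"travel":[0,0,-7],"dr":[0,0,0],"claw":0.7}]'; python3 - <<'E'
from lib import *
print(manip.observe()["tcp_pos"],manip.observe()["grip_width"])
k=manip.calibration("wrist"); im=manip.capture("wrist"); s=manip.capture("scene")
cv2.imwrite("pics/f.png",np.hstack([cv2.resize(im,(400,300)),cv2.resize(s[110:260,140:340],(400,300),interpolation=cv2.INTER_CUBIC)]))
for n,g in(("red_bottle",[.6032,.0596]),("cover_glass_carton",[.6111,-.0204,.095])):
      for x in manip.regions_of("wrist",n)[:1]: print(n,x["confidence"],x["pixel"],fit(n,[(k,x["mask"])],g))
E
```

```text
t: 34.1
tcp_pos: [0.6043, 0.06, 0.0135]
orientation: [-3.14, -0.0, -1.477]
contact_force: [-0.9, -0.2, -1.0]
grip_width: 0.0339
grip_force: 63.0
t: 35.35
tcp_pos: [0.6032, 0.0601, 0.187]
orientation: [3.141, 0.0, -1.477]
contact_force: [-0.5, 0.3, -1.5]
grip_width: 0.0598
grip_force: 0.0
[0.60322198 0.06013497 0.18700527] 0.05978121881812079
red_bottle 0.81 [255.8, 161.5] (array([ 0.60362821,  0.06132752, -0.01236205]), np.float64(0.9161353278085673))
cover_glass_carton 0.71 [256.3, 80.5] (array([ 0.61097013, -0.02089496,  0.09314016]), np.float64(0.9759975525285587))
```

View pics/f.png

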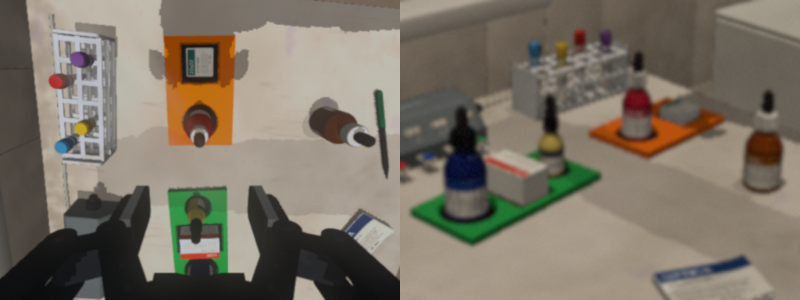

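The final picture shows all five items seated in their pockets: red bottle (200,125) and small carton (200,60) on the orange tray, and the three green-tray items upright. The brown bottle is where it started and the gripper is clear.

```bash
python3 -c "
from rig import manip
print(manip.sign_off())"
```

```text
the job is handed in; nothing more can be done
None
```

Both kits are made up as asked and the job is handed in at about 35 s of robot time: all five items are upright in their pockets, and the brown bottle was left standing where it was.

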